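# Index the geared bench table three turns from its stop

### The job

On the watch-repair bench, wind the indexer's handwheel anticlockwise (seen from its handle side) until you feel it come up against its stop, then wind it clockwise exactly three full turns. Let go of the wheel and swing the clamp lever round fully home, towards the robot's side of the machine, to lock the table there. Leave the other things on the bench alone.

Things in the scene. Friction and masses are not known exactly. Their poses are not given: they have to be found in the camera images.
- indexer: Fixed grey cast geared rotary table, about 170 x 170 mm, 115 mm high. Origin: centre of its underside, on the bench. z up; -y is the way the crank handle points, out along the handwheel's axle; -x faces the robot. The axle lies at x = -60, z = 90 mm. The steel table (130 mm across, face 95 mm up, a clamped watch case and jaws to 113 mm) has its vertical axis at x = 10, y = 0.
- hub (a point): Handwheel centre on its level axle, at the hub's outer face, 90 mm above the bench. Spoked steel wheel 111 mm across, 11 mm thick. About 3.5 N at the handle turns it; it stays where left. Anticlockwise (seen from the handle side, looking along the indexer's +y) it ends at a hard stop 0.4 to 1.2 turns from its start; the handle's place at the stop differs every time.
- handle_mid (a point): Middle of the wheel's black crank handle: a round rod along the indexer's y, 20 mm thick, 80 mm long, at 48 mm radius from the axle. It spins freely on its pin, so a hand can keep its orientation while carried round. This point lies 49 mm farther along the indexer's -y than hub; the handle reaches 30 mm beyond it. Lowest height of the point: 42 mm.
- faceplate (a joint): Angle of the round table, rad. 0 at the stop; grows as the handwheel is wound clockwise (seen from the handle side). 24 turns of the wheel make one turn of the table, so a turn of the wheel is 0.262 rad.
- clamp_knob (a point): Middle of the black upright knob (20 mm thick, 42 mm tall, its middle 101 mm up; the arm's top is 88 mm up there) at the end of the clamp lever, a dark steel arm of 85 mm radius about clamp_pivot. At clamp = 0 the lever points from the pivot along 120 degrees in the indexer's frame (from +x towards +y), at clamp = 1.1 along 183 degrees, i.e. towards -x.
- clamp_pivot (a point): The vertical pivot axis of the clamp lever, at the height of the knob's middle; in the indexer's frame at x = -30, y = 105 mm.
- clamp (a joint): Angle of the clamp lever, rad: 0 = fully loose, grows anticlockwise seen from above (the knob goes towards the indexer's -x), 1.1 = fully home, against its end stop. About 3 N at the knob moves it; it stays where it is left.
- screwdriver: Bystander: 150 mm screwdriver lying on the bench; leave it alone. Its origin lies on the bench under its middle.
- dish: Bystander: small white bowl, 80 mm across and 30 mm high; leave it alone. Origin: centre of its underside.
- loupe: Bystander: black eyeglass loupe, 42 mm across, 45 mm high; leave it alone. Origin: centre of its underside.

How it is judged (in metres and radians):
On the way, in this order (a step that is already met when the one before it is completed fails the run):
1. the handwheel is wound anticlockwise against its stop, the clamp still loose (value of joint faceplate below 0.005 rad and value of joint clamp below 0.5 rad), for 0.1 s.
2. the handwheel is wound three full turns clockwise from the stop (within about 20 degrees), the clamp still loose (value of joint faceplate between 0.77 and 0.8 rad and value of joint clamp below 0.5 rad), for 0.3 s.
At the end, for the whole second after the job is handed in: The table stands three wheel turns from its stop (0.785 rad, within 0.015 rad, i.e. 20 degrees of the wheel) and the clamp lever is fully home (beyond 1.02 of 1.1 rad) (value of joint faceplate between 0.77 and 0.8 rad and value of joint clamp above 1.02 rad); the robot touches nothing.
It fails at once if screwdriver is pushed more than 25 mm from its place (distance of screwdriver from where it was at the start of the episode above 0.025 m).
It fails at once if dish is pushed more than 25 mm from its place (distance of dish from where it was at the start of the episode above 0.025 m).
It fails at once if loupe is pushed more than 25 mm from its place (distance of loupe from where it was at the start of the episode above 0.025 m).
It also fails if it takes over 72 s, if anything falls off the work surface, if the arm or the gripper's body presses on something with over 40 N, if the wrist force passes 120 N, or if a joint passes its speed limit or range.

### The arm

A 6-joint arm with a two-finger parallel gripper is mounted at the origin on the work surface. World frame = base frame: x ahead of the robot, y to its left, z up, the work surface at z = 0. Lengths are in mm, angles in degrees, forces in N, time in s.
With the tool pointing down it reaches from about 350 to 850 mm from the base axis. Payload 8.1 kg.
Tool frame: the origin (TCP) lies at the very end of the fingers, on their centre line; the grasp point (between the pads) lies r.tcp_to_grasp behind it (r.tcp_to_grasp is the distance from the TCP to the grasp point, in mm); z points along the fingers, y is the line along which they close (so a half turn about z gives the same grasp; the last joint's range is limited). The gripper opens to 85 mm and grips with 20 to 120 N. Pads are 22 mm wide; open, the fingers measure 114 mm over their backs; the gripper's body (76 mm by 85 mm) begins 54 mm behind the grasp point. The pads swing forward as they close: fully open they stand 13 mm farther back than shut.
Start: joints at [-78.747, 7.471, 85.268, -0, 87.261, -4.893], TCP at [166.871, -576.333, 231.292] pointing down, gripper open.
Joint ranges: [-169.43, 169.43], [-51.17, 129.36], [1.28, 143.12], [-76.62, 256.62], [0, 156.53], [-152.29, 152.29]. Speed limits (degrees/s): [136.94, 136.94, 159.86, 180, 180, 180].

### API

Orientations are given as [roll, pitch, yaw] about the fixed x, y, z axes, in that order (R = Rz(yaw) Ry(pitch) Rx(roll)).
In Python, from bench import r gives the robot as it stands.
- The arm moves only by the shell command python3 -m handwheel 'ROWS' [OPENING] [FORCE]. ROWS is JSON, a list of rows, each a list of 4 numbers: the shift along the tool's x, y, z in m, then the turn about the tool's z in degrees. A call has 1 to 10 rows; each row shifts and turns the commanded pose from where the row before left it, along the tool's axes as they then stand; what a row does not reach is not made up. A row lasts 1/10 s, in which the tool goes at most 50 mm and 8.59 degrees, less where a joint would pass 70% of its speed; a pose out of reach is approached as far as the arm can. A call is refused whole if a number of a shift passes 0.05 or a number of a turn 8.59, either way. A call with a gripper value outside its range is refused whole. OPENING is the finger opening in m, from 0 to 0.0854, set as the call begins (- or left out, the last holds). The fingers move at their own pace and stop on an object; FORCE is the grip in N (left out, the last holds). Time passes only in rows, so rows that do not move let the fingers close. It gives the time, the measured TCP pose, the force, the opening and the grip force at its end, in the units of the state.
- r.sense(): the state, without advancing time (a new reading comes with each control period).
- r.snapshot(name): name is "scene" or "top" or "wrist"; returns the picture (420x560x3 uint8, red, green, blue); there is no depth.
- r.camera_params(name): a dict with "fx", "fy", "cx", "cy" (pixels), "R" (3x3) and "t" (3): a world point X has camera coordinates R X + t; the wrist camera has in their place "mount" (4x4, takes a point from camera to tool coordinates, whose origin is the TCP and whose axes are the flange's). Camera axes: x right, y down, z forward; pixel columns grow to the right and rows downward; lengths in mm; the calibration is good to about 2 mm. A picture is of the moment at which its call begins: read the wrist's pose just before it. camera_params takes no time and is no camera call.
- r.hand_in(): hands the job in; it is judged then, once.
The state is a dict: "time": time; "joint_pos": joint angles; "qd": joint speeds; "joint_efforts": joint torques, N m; "tool_pos": TCP position; "tcp_rot": TCP orientation; "ft_force": force on the tool from outside, world axes, zero at the start; "wrist_torque": the same for the moment, N m; "finger_gap": finger opening in mm; "grip_force": force on a finger pad.
Only numpy, scipy, OpenCV 4.12 (cv2) and the standard library are available. Lean on these libraries where they do the work, as an engineer would, in place of code of your own. Each camera call takes 0.05 s, during which the arm holds its last target. There are 200 camera calls.

## Working session

There is one attempt and no reset: what is moved stays moved. The work goes in short steps, Python scripts to look and compute and a shell command to move; the robot and the scene stay as the last step left them, time stands still between calls to the robot, and variables do not carry over. Pictures are saved under pics/ and viewed, at most 10 in all, crops included, and the job is handed in when it is done.

```bash
ls; mkdir -p pics; python3 - <<'E'
from bench import r
import cv2,numpy as np
for n in("scene","top"):
    cv2.imwrite(f"pics/{n}0.png",cv2.cvtColor(r.snapshot(n),cv2.COLOR_RGB2BGR))
    p=r.camera_params(n);print(n,{k:np.round(v,3).tolist() for k,v in p.items()})
print({k:np.round(v,3).tolist() for k,v in r.camera_params("wrist").items()})
print(r.sense(),r.tcp_to_grasp)
E
```

```text
pics
scene {'fx': 446.407, 'fy': 446.407, 'cx': 278.665, 'cy': 214.189, 'R': [[-0.757, 0.654, -0.01], [0.552, 0.631, -0.545], [-0.35, -0.418, -0.838]], 't': [395.547, -252.88, 1440.259]}
top {'fx': 533.212, 'fy': 533.212, 'cx': 273.36, 'cy': 203.379, 'R': [[-0.028, -1.0, -0.001], [-0.986, 0.028, -0.166], [0.166, -0.003, -0.986]], 't': [25.598, 538.969, 1509.405]}
{'fx': 323.399, 'fy': 323.399, 'cx': 286.777, 'cy': 213.625, 'mount': [[0.0, -0.952, -0.307, 79.594], [1.0, -0.0, 0.0, -0.654], [-0.0, -0.307, 0.952, -142.743], [0.0, 0.0, 0.0, 1.0]]}
{'time': 0.1, 'joint_pos': array([-7.87450901e+01,  7.51366873e+00,  8.53214803e+01,  2.17690711e-03,
        8.72606387e+01, -4.89130720e+00]), 'qd': array([ 0.011806  , -0.04889206, -0.12189738, -0.00954243, -0.04007242,
       -0.06322166]), 'joint_efforts': array([ 2.26325683e-03, -5.70947170e+01, -5.01942372e+01, -1.29369273e-04,
        8.18592991e-03,  5.73415218e-05]), 'tool_pos': array([ 166.81250796, -575.84722472,  230.33415921]), 'tcp_rot': array([-1.79904746e+02, -1.03337410e-02,  1.61461027e+01]), 'ft_force': array([ 0.17049446,  0.10766746, -0.38762689]), 'wrist_torque': array([ 0.02572537,  0.03995968, -0.00924503]), 'grip_force': 0.0, 'finger_gap': 85.41131825750382} 18.700000000000003
```

View pics/scene0.png

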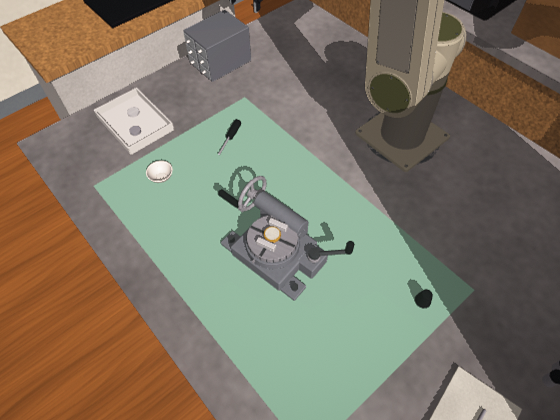

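View pics/top0.png

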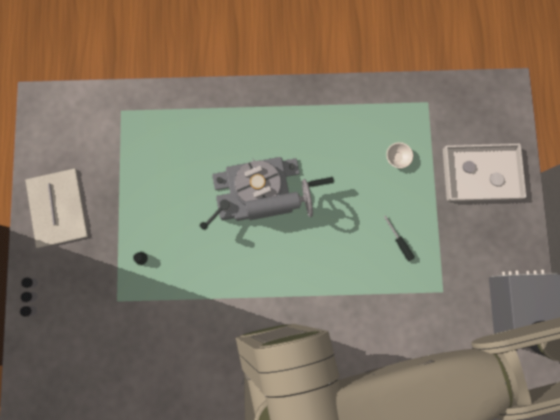

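```bash
cat > h.py <<'E'
from bench import r
import cv2,numpy as np
def ray(n,uv,T=None):
    p=r.camera_params(n);d=np.array([(uv[0]-p["cx"])/p["fx"],(uv[1]-p["cy"])/p["fy"],1.])
    if n=="wrist":
        M=T@p["mount"];o,d=M[:3,3],M[:3,:3]@d
    else:
        R=np.array(p["R"]);o,d=-R.T@np.array(p["t"]),R.T@d
    return o,d/np.linalg.norm(d)
def plane(n,uv,z,T=None):
    o,d=ray(n,uv,T);return o+d*(z-o[2])/d[2]
def tri(a,b):
    A=0;B=0;P=[np.eye(3)-np.outer(d,d) for o,d in(a,b)]
    X=np.linalg.solve(P[0]+P[1],P[0]@a[0]+P[1]@b[0])
    return X,[np.linalg.norm(Q@(X-o)) for Q,(o,d) in zip(P,(a,b))]
E
python3 - <<'E'
from h import *
for n,(x0,y0,x1,y1) in dict(scene=(200,140,450,320),top=(120,130,440,290)).items():
    im=cv2.imread(f"pics/{n}0.png");hsv=cv2.cvtColor(im,cv2.COLOR_BGR2HSV)
    m=(im.max(2)<45).astype(np.uint8);k=np.zeros_like(m);k[y0:y1,x0:x1]=m[y0:y1,x0:x1]
    N,L,S,C=cv2.connectedComponentsWithStats(k)
    for i in range(1,N):
        if S[i,4]>12: print(n,S[i].tolist(),C[i].round(1),np.round(cv2.minAreaRect(np.argwhere(L==i)[:,::-1].astype(np.float32))[1:][0],1))
    y=((hsv[...,0]>12)&(hsv[...,0]<30)&(hsv[...,1]>90)&(hsv[...,2]>120)).astype(np.uint8);k=np.zeros_like(m);k[y0:y1,x0:x1]=y[y0:y1,x0:x1]
    N,L,S,C=cv2.connectedComponentsWithStats(k)
    for i in range(1,N):
        if S[i,4]>8: print(n,"yel",S[i].tolist(),C[i].round(1))
    c=(230,150,150,112) if n=="scene" else (190,140,150,112)
    c=(210,160,150,112) if n=="scene" else c
    x,y_,w,h=c;cv2.imwrite(f"pics/{n}_c.png",cv2.resize(im[y_:y_+h,x:x+w],None,fx=5,fy=5,interpolation=cv2.INTER_CUBIC))
E
```

```text
scene [421, 156, 10, 6, 14] [426.  158.5] [1.9 9.8]
scene [219, 190, 19, 18, 134] [228.4 197.8] [23.9  5.9]
scene [345, 241, 9, 13, 82] [349.2 247.1] [ 7.  12.6]
scene [415, 290, 17, 18, 226] [423.6 298.3] [14.8 17.7]
scene yel [264, 226, 17, 17, 80] [272.2 235.3]
top [138, 254, 8, 9, 51] [142.  258.4] [8. 7.]
top yel [251, 185, 9, 4, 10] [254.9 187.3]
```

View pics/top_c.png

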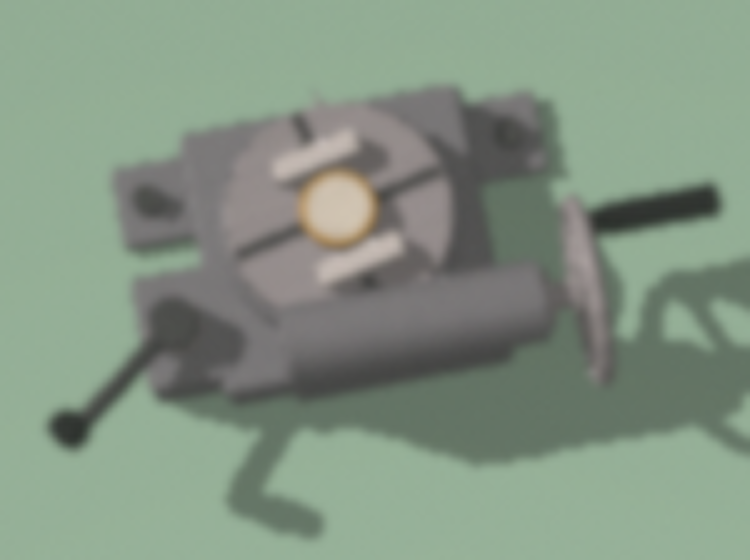

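View pics/scene_c.png

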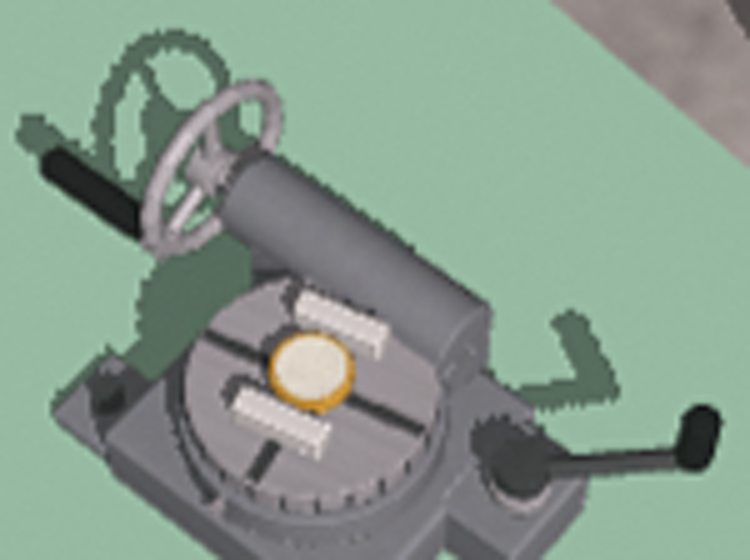

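```bash
python3 - <<'E'
from h import *
s=lambda u,v:(210+u/5,160+v/5); t=lambda u,v:(190+u/5,140+v/5)
P=dict(watch=(s(311,369),t(338,207)),knobtop=(s(705,415),t(70,430)),tip=(s(52,163),t(716,200)),hub=(s(205,170),t(588,290)))
X={}
for k,(a,b) in P.items():
    X[k],e=tri(ray("scene",a),ray("top",b));print(k,X[k].round(1),np.round(e,1))
print("watch@113",plane("scene",P['watch'][0],113).round(1),plane("top",P['watch'][1],113).round(1))
print("knob@122/101",plane("top",P['knobtop'][1],122).round(1),plane("scene",s(700,438),101).round(1))
d=X['knobtop']-X['watch'];print("base",np.hypot(d[0],d[1]))
yaw=np.arctan2(d[1],d[0])-np.arctan2(178.6,-82.5);print("yaw",np.degrees(yaw))
d=X['tip']-plane("top",t(592,222),X['tip'][2]);print("handle yaw",np.degrees(np.arctan2(d[1],d[0]))+90)
R=np.array([[np.cos(yaw),-np.sin(yaw)],[np.sin(yaw),np.cos(yaw)]])
o=X['watch'][:2]-R@[10,0]
for k in X: print(k,"indexer",(R.T@(X[k][:2]-o)).round(1))
ym=np.arctan2(*(X['knobtop']-X['hub'])[:2][::-1]);print(o)
E
```

```text
watch [591.7  54.2 108.6] [1.6 1.6]
knobtop [468.  205.1 119.4] [2.3 2.3]
tip [ 598.4 -163.5   64.4] [2.2 2.2]
hub [545.1 -87.4  87.8] [0.2 0.2]
watch@113 [592.3  57.5 113. ] [591.8  52.8 113. ]
knob@122/101 [468.9 202.9 122. ] [468.7 208.8 101. ]
base 195.19983636856054
yaw 14.538557010536394
handle yaw 7.50499834702633
watch indexer [10.  0.]
knobtop indexer [-71.9 177.2]
tip indexer [ -38.2 -212.4]
hub indexer [ -70.6 -125.4]
[582.01338618  51.64474335]
```

```bash
python3 -m handwheel '[[0,0,0,-8.37],[0,0,0,-8.37],[0,0,0,-8.37],[0,0,0,-8.37],[0,0,0,-8.37],[0,0,0,-8.37],[0,0,0,-8.37],[0,0,0,-8.37],[0,0,0,-8.37],[0,0,0,-8.37]]' 0.0854 30
python3 -m handwheel '[[0.0222,0.031,0,0],[0.0222,0.031,0,0],[0.0222,0.031,0,0],[0.0222,0.031,0,0],[0.0222,0.031,0,0],[0.0222,0.031,0,0],[0.0222,0.031,0,0],[0.0222,0.031,0,0]]'
python3 -m handwheel '[[0.0222,0.031,0,0],[0.0222,0.031,0,0],[0.0222,0.031,0,0],[0.0222,0.031,0,0],[0.0222,0.031,0,0],[0.0222,0.031,0,0],[0.0222,0.031,0,0],[0.0222,0.031,0,0],[0,0,0,0],[0,0,0,0]]'
python3 - <<'E'
from h import *
import pickle
s=r.sense();print(s['tool_pos'],s['tcp_rot'],s['joint_pos'])
im=cv2.cvtColor(r.snapshot("wrist"),cv2.COLOR_RGB2BGR);cv2.imwrite("pics/w1.png",im)
pickle.dump((s['tool_pos'],s['tcp_rot']),open("w1.pkl","wb"))
E
```

```text
time: 1.1
tool_pos: [166.8, -576.0, 230.6]
tcp_rot: [-180.0, -0.1, 100.2]
ft_force: [-0.6, -0.5, -0.2]
finger_gap: 85.3
grip_force: 0.0
time: 1.9
tool_pos: [381.6, -357.5, 230.9]
tcp_rot: [-180.0, -0.0, 99.8]
ft_force: [-1.0, -0.1, -0.5]
finger_gap: 85.2
grip_force: 0.0
time: 2.9
tool_pos: [594.8, -140.7, 230.4]
tcp_rot: [-179.9, -0.0, 100.0]
ft_force: [0.6, -0.2, 0.3]
finger_gap: 85.6
grip_force: 0.0
[ 594.83564366 -140.6835252   230.41412811] [-1.79915429e+02 -2.75373254e-02  9.99552408e+01] [-1.81020643e+01  9.30884104e+00  8.33416923e+01 -1.54929979e-02
  8.74370515e+01 -2.80566208e+01]
```

View pics/w1.png

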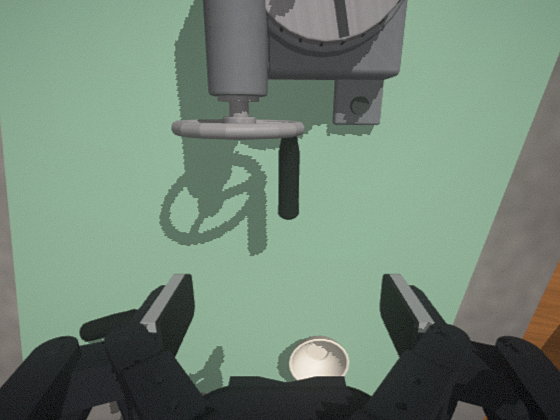

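```bash
python3 - <<'E'
from h import *
import pickle
from scipy.spatial.transform import Rotation as Ro
p,e=pickle.load(open("w1.pkl","rb"));T=np.eye(4);T[:3,:3]=Ro.from_euler('xyz',e,degrees=True).as_matrix();T[:3,3]=p
for nm,uv,z in(("wl",(172,128),90),("wr",(304,128),90),("base",(289,140),64),("tip",(289,216),64),("hubface",(239,136),90)):
    X=plane("wrist",uv,z,T);print(nm,X.round(1),"tool",(T[:3,:3].T@(X-p)).round(1))
E
```

```text
wl [488.4 -94.1  90. ] tool [ 64.2 -96.6 140.6]
wr [598.7 -74.8  90. ] tool [ 64.2  15.4 140.4]
base [588.4 -89.   64. ] tool [ 51.9   2.9 166.4]
tip [ 601.5 -162.8   64. ] tool [-23.    3.  166.4]
hubface [545.2 -90.9  90. ] tool [ 57.6 -40.  140.5]
```

```bash
python3 -m handwheel '[[0,0.0025,0.03,0],[0,0,0.03,0],[0,0,0.03,0],[0,0,0.03,0],[0,0,0.03,0],[0,0,0.03,0],[0,0,0,0],[0,0,0,0]]'
python3 -m handwheel '[[0,0,0,0],[0,0,0,0],[0,0,0,0],[0,0,0,0],[0,0,0,0],[0,0,0,0],[0,0,0,0],[0,0,0,0]]' 0.01 30
```

```text
time: 3.75
tool_pos: [596.4, -141.9, 51.4]
tcp_rot: [-179.9, -0.0, 99.8]
ft_force: [0.4, 0.0, 0.2]
finger_gap: 85.3
grip_force: 0.0
time: 4.55
tool_pos: [597.1, -141.0, 51.4]
tcp_rot: [-180.0, -0.0, 99.8]
ft_force: [-3.2, 1.0, 3.5]
finger_gap: 19.3
grip_force: 31.1
```

```bash
cat > arc.py <<'E'
import numpy as np,sys
a,s,n=map(float,sys.argv[1:4])
t=np.radians(a+s*np.arange(n+1));P=np.round(np.c_[.048*np.cos(t),-.048*np.sin(t)],4);D=np.diff(P,axis=0)
for i in range(0,len(D),10):print(f"{a+s*i:.0f}:",",".join(f"[0,{y:.4f},{z:.4f},0]" for y,z in D[i:i+10]))
E
python3 arc.py -28 10 36
```

```text
-28: [0,0.0033,-0.0077,0],[0,0.0018,-0.0081,0],[0,0.0005,-0.0084,0],[0,-0.0010,-0.0083,0],[0,-0.0025,-0.0080,0],[0,-0.0038,-0.0074,0],[0,-0.0050,-0.0067,0],[0,-0.0061,-0.0057,0],[0,-0.0071,-0.0046,0],[0,-0.0077,-0.0033,0]
72: [0,-0.0081,-0.0018,0],[0,-0.0084,-0.0005,0],[0,-0.0083,0.0010,0],[0,-0.0080,0.0025,0],[0,-0.0074,0.0038,0],[0,-0.0067,0.0050,0],[0,-0.0057,0.0061,0],[0,-0.0046,0.0071,0],[0,-0.0033,0.0077,0],[0,-0.0018,0.0081,0]
172: [0,-0.0005,0.0084,0],[0,0.0010,0.0083,0],[0,0.0025,0.0080,0],[0,0.0038,0.0074,0],[0,0.0050,0.0067,0],[0,0.0061,0.0057,0],[0,0.0071,0.0046,0],[0,0.0077,0.0033,0],[0,0.0081,0.0018,0],[0,0.0084,0.0005,0]
272: [0,0.0083,-0.0010,0],[0,0.0080,-0.0025,0],[0,0.0074,-0.0038,0],[0,0.0067,-0.0050,0],[0,0.0057,-0.0061,0],[0,0.0046,-0.0071,0]
```

```bash
python3 -m handwheel '[[0,0.0033,-0.0077,0],[0,0.0018,-0.0081,0],[0,0.0005,-0.0084,0],[0,-0.0010,-0.0083,0],[0,-0.0025,-0.0080,0]]'
python3 -m handwheel '[[0,-0.0038,-0.0074,0],[0,-0.0050,-0.0067,0],[0,-0.0061,-0.0057,0],[0,-0.0071,-0.0046,0],[0,-0.0077,-0.0033,0]]'
```

```text
time: 5.05
tool_pos: [599.6, -140.7, 92.6]
tcp_rot: [180.0, 0.0, 99.9]
ft_force: [-0.2, -1.1, -5.3]
finger_gap: 19.5
grip_force: 30.2
time: 5.55
tool_pos: [570.2, -146.0, 120.6]
tcp_rot: [179.9, 0.0, 99.8]
ft_force: [3.5, 0.1, -1.9]
finger_gap: 19.4
grip_force: 30.7
```

```bash
python3 -m handwheel '[[0,-0.0081,-0.0018,0],[0,-0.0084,-0.0005,0],[0,-0.0083,0.0010,0],[0,-0.0080,0.0025,0],[0,-0.0074,0.0038,0]]'
python3 -m handwheel '[[0,-0.0067,0.0050,0],[0,-0.0057,0.0061,0],[0,-0.0046,0.0071,0]]'
```

```text
time: 6.05
tool_pos: [530.1, -153.2, 114.9]
tcp_rot: [180.0, 0.1, 99.8]
ft_force: [1.3, -0.7, 3.9]
finger_gap: 19.8
grip_force: 31.2
time: 6.35
tool_pos: [512.8, -156.0, 95.7]
tcp_rot: [-179.9, 0.0, 99.8]
ft_force: [-0.3, -2.0, 4.2]
finger_gap: 19.4
grip_force: 31.1
```

```bash
python3 -m handwheel '[[0,-0.0033,0.0077,0],[0,-0.0018,0.0081,0]]'
python3 -m handwheel '[[0,-0.0005,0.0084,0],[0,0.0010,0.0083,0]]'
```

```text
time: 6.55
tool_pos: [508.0, -156.7, 79.5]
tcp_rot: [-179.9, -0.0, 99.8]
ft_force: [0.1, -3.2, 3.7]
finger_gap: 19.3
grip_force: 31.0
time: 6.75
tool_pos: [508.9, -156.3, 62.7]
tcp_rot: [-180.0, -0.0, 99.8]
ft_force: [0.4, -2.6, 3.2]
finger_gap: 19.3
grip_force: 31.1
```

```bash
python3 -m handwheel '[[0,0.0025,0.0080,0],[0,0.0038,0.0074,0]]'
```

```text
time: 6.95
tool_pos: [515.5, -155.1, 47.5]
tcp_rot: [-180.0, -0.0, 99.8]
ft_force: [-0.7, -1.5, 3.8]
finger_gap: 19.2
grip_force: 31.1
```

```bash
python3 -m handwheel '[[0,0.0050,0.0067,0],[0,0.0061,0.0057,0]]'
```

```text
time: 7.15
tool_pos: [526.8, -153.0, 35.3]
tcp_rot: [-180.0, -0.0, 99.9]
ft_force: [-0.8, -0.2, 4.5]
finger_gap: 19.5
grip_force: 31.2
```

```bash
python3 -m handwheel '[[0,0.0071,0.0046,0],[0,0.0077,0.0033,0]]'
```

```text
time: 7.35
tool_pos: [541.5, -150.4, 27.7]
tcp_rot: [-180.0, -0.0, 99.9]
ft_force: [-1.5, 0.9, 6.5]
finger_gap: 19.2
grip_force: 31.4
```

```bash
python3 -m handwheel '[[0,0.0081,0.0018,0],[0,0.0084,0.0005,0]]'
```

```text
time: 7.55
tool_pos: [556.1, -147.5, 25.0]
tcp_rot: [-179.8, -0.1, 99.9]
ft_force: [-21.0, -1.8, 9.1]
finger_gap: 19.4
grip_force: 36.7
```

```bash
python3 -m handwheel '[[0,0.0083,-0.0010,0],[0,0.0080,-0.0025,0]]'
```

```text
time: 7.75
tool_pos: [562.6, -145.7, 24.1]
tcp_rot: [-178.6, -0.2, 100.0]
ft_force: [-50.1, -15.3, 7.4]
finger_gap: 19.4
grip_force: 62.3
```

```bash
python3 -m handwheel '[[0,0,0,0],[0,-0.008,0.0025,0],[0,-0.0063,0.0010,0],[0,0,0,0]]'
python3 - <<'E'
from h import *
from scipy.optimize import least_squares
P=np.array([[597.1,-141,51.4],[599.6,-140.7,92.6],[570.2,-146,120.6],[530.1,-153.2,114.9],[512.8,-156,95.7],[508,-156.7,79.5],[508.9,-156.3,62.7],[515.5,-155.1,47.5],[526.8,-153,35.3],[541.5,-150.4,27.7]])
a=np.radians(9.9);f=lambda p:np.c_[(p[:,0]-553)*np.cos(a)+(p[:,1]+148)*np.sin(a),p[:,2]]
Q=f(P);s=least_squares(lambda c:np.hypot(*(Q-c[:2]).T)-c[2],[0,75,48]);print(s.x,s.fun.round(2))
t=r.sense();q=f(np.array([t['tool_pos'],[556.1,-147.5,25],[562.6,-145.7,24.1],*P]))-s.x[:2];print(np.degrees(np.arctan2(q[:,1],q[:,0])).round(1),np.hypot(*q.T).round(1),t['ft_force'],t['tool_pos'])
E
```

```text
time: 8.15
tool_pos: [555.7, -147.6, 24.5]
tcp_rot: [-179.6, -0.1, 99.9]
ft_force: [-16.1, -2.3, 9.4]
finger_gap: 19.3
grip_force: 36.7
[ 2.2771722  74.19665582 48.42822876] [-0.32  0.08  0.34 -0.27 -0.12 -0.03  0.1   0.03  0.06  0.14]
[ -89.4  -89.   -81.4  -28.3   22.3   72.1  122.3  153.6  173.7 -166.3
 -146.6 -126.7 -106.8] [49.7 49.2 50.7 48.1 48.5 48.8 48.2 48.3 48.4 48.5 48.5 48.5 48.6] [-16.10511053  -2.3195685    9.40603247] [ 555.74323129 -147.62836341   24.48641594]
```

```bash
python3 -m handwheel '[[0,-0.0062,-0.0008,0],[0,0,0,0]]'; python3 arc.py 267 -10 36
```

```text
time: 8.35
tool_pos: [552.8, -148.7, 26.3]
tcp_rot: [-180.0, -0.0, 99.8]
ft_force: [-3.2, -1.2, 1.4]
finger_gap: 19.4
grip_force: 30.7
267: [0,-0.0083,-0.0011,0],[0,-0.0080,-0.0026,0],[0,-0.0073,-0.0039,0],[0,-0.0066,-0.0052,0],[0,-0.0056,-0.0062,0],[0,-0.0045,-0.0071,0],[0,-0.0031,-0.0078,0],[0,-0.0017,-0.0082,0],[0,-0.0003,-0.0083,0],[0,0.0011,-0.0083,0]
167: [0,0.0026,-0.0080,0],[0,0.0039,-0.0073,0],[0,0.0052,-0.0066,0],[0,0.0062,-0.0056,0],[0,0.0071,-0.0045,0],[0,0.0078,-0.0031,0],[0,0.0082,-0.0017,0],[0,0.0083,-0.0003,0],[0,0.0083,0.0011,0],[0,0.0080,0.0026,0]
67: [0,0.0073,0.0039,0],[0,0.0066,0.0052,0],[0,0.0056,0.0062,0],[0,0.0045,0.0071,0],[0,0.0031,0.0078,0],[0,0.0017,0.0082,0],[0,0.0003,0.0083,0],[0,-0.0011,0.0083,0],[0,-0.0026,0.0080,0],[0,-0.0039,0.0073,0]
-33: [0,-0.0052,0.0066,0],[0,-0.0062,0.0056,0],[0,-0.0071,0.0045,0],[0,-0.0078,0.0031,0],[0,-0.0082,0.0017,0],[0,-0.0083,0.0003,0]
```

```bash
python3 -m handwheel '[[0,-0.0083,-0.0011,0],[0,-0.0080,-0.0026,0],[0,-0.0073,-0.0039,0],[0,-0.0066,-0.0052,0],[0,-0.0056,-0.0062,0],[0,-0.0045,-0.0071,0],[0,-0.0031,-0.0078,0],[0,-0.0017,-0.0082,0],[0,-0.0003,-0.0083,0],[0,0.0011,-0.0083,0]]'
python3 -m handwheel '[[0,0.0026,-0.0080,0],[0,0.0039,-0.0073,0],[0,0.0052,-0.0066,0],[0,0.0062,-0.0056,0],[0,0.0071,-0.0045,0],[0,0.0078,-0.0031,0],[0,0.0082,-0.0017,0],[0,0.0083,-0.0003,0],[0,0.0083,0.0011,0],[0,0.0080,0.0026,0]]'
python3 -m handwheel '[[0,0.0073,0.0039,0],[0,0.0066,0.0052,0],[0,0.0056,0.0062,0],[0,0.0045,0.0071,0],[0,0.0031,0.0078,0],[0,0.0017,0.0082,0],[0,0.0003,0.0083,0],[0,-0.0011,0.0083,0],[0,-0.0026,0.0080,0],[0,-0.0039,0.0073,0]]'
python3 -m handwheel '[[0,-0.0052,0.0066,0],[0,-0.0062,0.0056,0],[0,-0.0071,0.0045,0],[0,-0.0078,0.0031,0],[0,-0.0082,0.0017,0],[0,-0.0083,0.0003,0]]'
```

```text
time: 9.35
tool_pos: [508.9, -156.5, 85.8]
tcp_rot: [-179.9, -0.0, 99.8]
ft_force: [-0.5, -2.7, -4.5]
finger_gap: 19.7
grip_force: 30.0
time: 10.35
tool_pos: [574.8, -145.1, 118.6]
tcp_rot: [180.0, 0.0, 99.9]
ft_force: [-2.9, -3.4, -0.4]
finger_gap: 19.4
grip_force: 30.7
time: 11.35
tool_pos: [595.3, -141.3, 48.0]
tcp_rot: [179.9, -0.0, 99.8]
ft_force: [-1.4, 0.5, 4.5]
finger_gap: 19.5
grip_force: 30.9
time: 11.95
tool_pos: [552.4, -148.9, 26.4]
tcp_rot: [180.0, -0.0, 99.8]
ft_force: [3.4, 0.5, 1.1]
finger_gap: 19.4
grip_force: 30.7
```

Clean. Second and third turns.

```bash
python3 -m handwheel '[[0,-0.0083,-0.0011,0],[0,-0.0080,-0.0026,0],[0,-0.0073,-0.0039,0],[0,-0.0066,-0.0052,0],[0,-0.0056,-0.0062,0],[0,-0.0045,-0.0071,0],[0,-0.0031,-0.0078,0],[0,-0.0017,-0.0082,0],[0,-0.0003,-0.0083,0],[0,0.0011,-0.0083,0]]'
python3 -m handwheel '[[0,0.0026,-0.0080,0],[0,0.0039,-0.0073,0],[0,0.0052,-0.0066,0],[0,0.0062,-0.0056,0],[0,0.0071,-0.0045,0],[0,0.0078,-0.0031,0],[0,0.0082,-0.0017,0],[0,0.0083,-0.0003,0],[0,0.0083,0.0011,0],[0,0.0080,0.0026,0]]'
python3 -m handwheel '[[0,0.0073,0.0039,0],[0,0.0066,0.0052,0],[0,0.0056,0.0062,0],[0,0.0045,0.0071,0],[0,0.0031,0.0078,0],[0,0.0017,0.0082,0],[0,0.0003,0.0083,0],[0,-0.0011,0.0083,0],[0,-0.0026,0.0080,0],[0,-0.0039,0.0073,0]]'
python3 -m handwheel '[[0,-0.0052,0.0066,0],[0,-0.0062,0.0056,0],[0,-0.0071,0.0045,0],[0,-0.0078,0.0031,0],[0,-0.0082,0.0017,0],[0,-0.0083,0.0003,0]]'
```

```text
time: 12.95
tool_pos: [508.8, -156.5, 85.7]
tcp_rot: [-179.9, -0.0, 99.8]
ft_force: [-0.0, -2.9, -5.3]
finger_gap: 19.4
grip_force: 30.0
time: 13.95
tool_pos: [574.8, -145.0, 118.6]
tcp_rot: [180.0, 0.0, 99.9]
ft_force: [-3.2, -3.2, 0.2]
finger_gap: 19.4
grip_force: 30.7
time: 14.95
tool_pos: [595.3, -141.3, 48.0]
tcp_rot: [179.9, -0.0, 99.8]
ft_force: [-1.5, 0.3, 4.3]
finger_gap: 19.3
grip_force: 30.9
time: 15.55
tool_pos: [552.4, -148.9, 26.3]
tcp_rot: [180.0, -0.0, 99.8]
ft_force: [4.3, 0.2, 1.5]
finger_gap: 19.1
grip_force: 30.7
```

```bash
python3 -m handwheel '[[0,-0.0083,-0.0011,0],[0,-0.0080,-0.0026,0],[0,-0.0073,-0.0039,0],[0,-0.0066,-0.0052,0],[0,-0.0056,-0.0062,0],[0,-0.0045,-0.0071,0],[0,-0.0031,-0.0078,0],[0,-0.0017,-0.0082,0],[0,-0.0003,-0.0083,0],[0,0.0011,-0.0083,0]]'
python3 -m handwheel '[[0,0.0026,-0.0080,0],[0,0.0039,-0.0073,0],[0,0.0052,-0.0066,0],[0,0.0062,-0.0056,0],[0,0.0071,-0.0045,0],[0,0.0078,-0.0031,0],[0,0.0082,-0.0017,0],[0,0.0083,-0.0003,0],[0,0.0083,0.0011,0],[0,0.0080,0.0026,0]]'
python3 -m handwheel '[[0,0.0073,0.0039,0],[0,0.0066,0.0052,0],[0,0.0056,0.0062,0],[0,0.0045,0.0071,0],[0,0.0031,0.0078,0],[0,0.0017,0.0082,0],[0,0.0003,0.0083,0],[0,-0.0011,0.0083,0],[0,-0.0026,0.0080,0],[0,-0.0039,0.0073,0]]'
python3 -m handwheel '[[0,-0.0052,0.0066,0],[0,-0.0062,0.0056,0],[0,-0.0071,0.0045,0],[0,-0.0078,0.0031,0],[0,-0.0082,0.0017,0],[0,-0.0083,0.0003,0],[0,0,0,0],[0,0,0,0],[0,0,0,0],[0,0,0,0]]'
```

```text
time: 16.55
tool_pos: [508.8, -156.5, 85.7]
tcp_rot: [-179.9, -0.0, 99.8]
ft_force: [0.7, -3.4, -4.7]
finger_gap: 19.7
grip_force: 30.0
time: 17.55
tool_pos: [574.8, -145.0, 118.6]
tcp_rot: [180.0, 0.0, 99.9]
ft_force: [-3.3, -3.6, 0.1]
finger_gap: 19.1
grip_force: 30.7
time: 18.55
tool_pos: [595.3, -141.3, 48.0]
tcp_rot: [179.9, -0.0, 99.8]
ft_force: [-1.2, 0.4, 5.1]
finger_gap: 19.5
grip_force: 30.9
time: 19.55
tool_pos: [552.5, -148.8, 26.3]
tcp_rot: [-179.9, -0.0, 99.9]
ft_force: [-3.0, -2.1, 0.7]
finger_gap: 19.2
grip_force: 30.7
```

```bash
python3 -m handwheel '[[0,0,0,0],[0,0,0,0],[0,0,0,0],[0,0,0,0],[0,0,-0.02,0],[0,0,-0.03,0],[0,0,-0.04,0],[0,0,-0.04,0],[0,0,-0.04,0],[0,0,-0.03,0]]' 0.085
python3 -m handwheel '[[0.03,-0.0018,0,0],[0.03,-0.0018,0,0],[0.03,-0.0018,0,0],[0.03,-0.0018,0,0],[0.03,-0.0018,0,0],[0.03,-0.0018,0,0],[0.03,-0.0018,0,0],[0.03,-0.0018,0,0],[0.03,-0.0018,0,0],[0.03,-0.0018,0,0]]'
python3 -m handwheel '[[0.03,-0.0018,0,0],[0.03,-0.0018,0,0],[0,0,0,0],[0,0,0,0]]'
python3 - <<'E'
from h import *
import pickle
s=r.sense()
cv2.imwrite("pics/w2.png",cv2.cvtColor(r.snapshot("wrist"),cv2.COLOR_RGB2BGR))
pickle.dump((s['tool_pos'],s['tcp_rot']),open("w2.pkl","wb"))
E
```

```text
time: 20.55
tool_pos: [553.8, -149.0, 229.9]
tcp_rot: [179.8, 0.1, 99.9]
ft_force: [0.7, -0.4, 0.5]
finger_gap: 85.0
grip_force: 0.0
time: 21.55
tool_pos: [483.7, 145.0, 226.8]
tcp_rot: [180.0, -0.0, 99.9]
ft_force: [1.2, 0.2, -0.7]
finger_gap: 85.0
grip_force: 0.0
time: 21.95
tool_pos: [470.1, 202.7, 226.6]
tcp_rot: [180.0, 0.0, 100.0]
ft_force: [-0.6, -0.3, 0.2]
finger_gap: 85.0
grip_force: 0.0
```

View pics/w2.png

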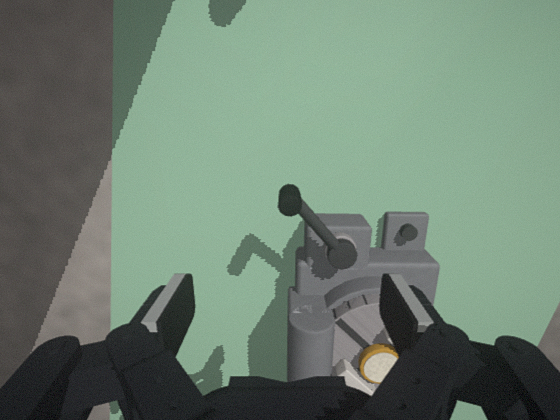

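```bash
python3 - <<'E'
from h import *
import pickle
from scipy.spatial.transform import Rotation as Ro
p,e=pickle.load(open("w2.pkl","rb"));T=np.eye(4);T[:3,:3]=Ro.from_euler('xyz',e,degrees=True).as_matrix();T[:3,3]=p
for nm,uv,z in(("knob",(289,200),101),("top",(289,206),122),("pivot",(342,252),95)):
    X=plane("wrist",uv,z,T);print(nm,X.round(1),"tool",(T[:3,:3].T@(X-p)).round(1))
    if nm=="knob":
        for a in range(0,55,6):
            v=np.array([534.3,150.8])
            k=X[:2]-v;c=np.radians(a);R=np.array([[np.cos(c),-np.sin(c)],[np.sin(c),np.cos(c)]])
            w=v+R@k;print(a,w.round(1),((T[:3,:3].T[:2,:2])@(w-X[:2])).round(1),np.hypot(*k).round(1),np.degrees(np.arctan2(k[1],k[0])).round(1))
E
```

```text
knob [471.9 208.  101. ] tool [  5.    2.7 125.6]
0 [471.9 208. ] [0. 0.] 84.7 137.5
6 [466.2 201.2] [-5.8 -6.7] 84.7 137.5
12 [461.3 193.8] [-12.2 -12.8] 84.7 137.5
18 [457.2 185.9] [-19.2 -18.2] 84.7 137.5
24 [454.  177.7] [-26.8 -22.9] 84.7 137.5
30 [451.6 169.1] [-34.8 -26.7] 84.7 137.5
36 [450.1 160.4] [-43.2 -29.6] 84.7 137.5
42 [449.6 151.6] [-51.8 -31.7] 84.7 137.5
48 [450.  142.7] [-60.6 -32.8] 84.7 137.5
54 [451.3 133.9] [-69.4 -33.1] 84.7 137.5
top [471.5 208.9 122. ] tool [  5.9   2.5 104.6]
pivot [529.4 165.6  95. ] tool [-46.7  52.  131.7]
```

```bash
python3 -m handwheel '[[0.0055,0.0026,0.02,0],[0,0,0.03,0],[0,0,0.03,0],[0,0,0.03,0],[0,0,0.02,0],[0,0,0,0],[0,0,0,0]]' 0.06 25
python3 -m handwheel '[[0,0,0,0],[0,0,0,0],[0,0,0,0],[0,0,0,0],[0,0,0,0],[0,0,0,0]]' 0.01 25
python3 -m handwheel '[[-0.0028,-0.0034,0,0],[-0.003,-0.0033,0,0],[-0.0031,-0.0031,0,0],[-0.0033,-0.003,0,0],[0,0,0,0]]'
```

```text
time: 22.7
tool_pos: [472.1, 207.3, 97.0]
tcp_rot: [-180.0, 0.0, 99.8]
ft_force: [0.8, 0.3, 0.5]
finger_gap: 59.9
grip_force: 0.0
time: 23.3
tool_pos: [472.4, 208.5, 98.0]
tcp_rot: [179.9, -0.0, 99.9]
ft_force: [-2.1, -0.0, 6.0]
finger_gap: 18.9
grip_force: 24.9
time: 23.8
tool_pos: [462.8, 194.1, 98.1]
tcp_rot: [179.8, -0.0, 99.9]
ft_force: [3.7, 1.4, 2.6]
finger_gap: 19.4
grip_force: 24.9
```

```bash
python3 -m handwheel '[[-0.0035,-0.0027,0,0],[-0.0035,-0.0027,0,0],[-0.0038,-0.0024,0,0],[-0.0038,-0.0023,0,0],[-0.004,-0.0019,0,0],[-0.004,-0.0019,0,0],[0,0,0,0]]'
python3 -m handwheel '[[-0.0042,-0.0015,0,0],[-0.0042,-0.0014,0,0],[-0.0043,-0.001,0,0],[-0.0043,-0.0011,0,0],[0,0,0,0]]'
```

```text
time: 24.5
tool_pos: [452.8, 169.7, 98.0]
tcp_rot: [179.8, -0.1, 99.9]
ft_force: [2.5, 1.4, 3.6]
finger_gap: 19.0
grip_force: 25.2
time: 25.0
tool_pos: [450.9, 151.9, 98.0]
tcp_rot: [179.8, -0.0, 99.8]
ft_force: [4.5, 2.8, 4.6]
finger_gap: 19.0
grip_force: 25.2
```

```bash
python3 -m handwheel '[[-0.0044,-0.0005,0,0],[-0.0044,-0.0005,0,0],[-0.0044,-0.0001,0,0]]'
python3 -m handwheel '[[-0.0044,-0.0001,0,0],[-0.0044,0.0003,0,0]]'
```

```text
time: 25.3
tool_pos: [451.5, 139.3, 97.9]
tcp_rot: [179.9, -0.1, 99.9]
ft_force: [-0.4, 4.2, 7.5]
finger_gap: 19.3
grip_force: 25.5
time: 25.5
tool_pos: [452.8, 130.6, 97.8]
tcp_rot: [179.9, -0.1, 99.9]
ft_force: [-3.2, 5.7, 9.2]
finger_gap: 18.8
grip_force: 25.7
```

```bash
python3 -m handwheel '[[-0.0044,0.0008,0,0],[-0.0043,0.001,0,0],[0,0,0,0]]'
```

```text
time: 25.8
tool_pos: [453.9, 124.7, 97.0]
tcp_rot: [-179.9, -0.4, 99.9]
ft_force: [-9.6, 18.2, 9.0]
finger_gap: 19.1
grip_force: 25.7
```

```bash
python3 -m handwheel '[[-0.0042,0.001,0,0],[0,0,0,0]]'
```

```text
time: 26.0
tool_pos: [455.1, 118.2, 96.1]
tcp_rot: [-179.7, -0.1, 99.9]
ft_force: [-7.1, -6.1, 6.3]
finger_gap: 14.3
grip_force: 20.2
```

```bash
python3 -m handwheel '[[0,0,0,0],[0,0,0,0],[0,0,0,0],[0,0,-0.02,0],[0,0,-0.03,0],[0,0,-0.03,0],[0,0,-0.03,0],[0,0,-0.02,0],[0,0,0,0],[0,0,0,0]]' 0.06
python3 - <<'E'
from h import *
a=cv2.cvtColor(r.snapshot("scene"),cv2.COLOR_RGB2BGR)[140:320,190:440];b=cv2.cvtColor(r.snapshot("wrist"),cv2.COLOR_RGB2BGR)
cv2.imwrite("pics/end.png",np.vstack([cv2.resize(a,(417,300),interpolation=2),cv2.resize(b[:300],(417,223))]))
E
```

```text
time: 27.0
tool_pos: [457.5, 117.5, 226.4]
tcp_rot: [180.0, 0.0, 99.8]
ft_force: [-0.3, -0.2, -0.5]
finger_gap: 60.1
grip_force: 0.0
```

View pics/end.png

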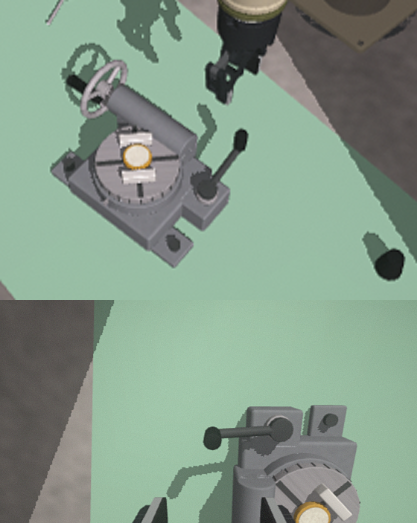

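```bash
python3 - <<'E'
from h import *
from scipy.spatial.transform import Rotation as Ro
s=r.sense();im=r.snapshot("wrist");m=np.zeros(im.shape[:2],np.uint8);m[150:230,250:310]=(im.max(2)<50)[150:230,250:310]
N,L,S,C=cv2.connectedComponentsWithStats(m);i=1+S[1:,4].argmax();print(S[i],C[i])
T=np.eye(4);T[:3,:3]=Ro.from_euler('xyz',s['tcp_rot'],degrees=True).as_matrix();T[:3,3]=s['tool_pos']
k=plane("wrist",C[i],101,T)
# circle of travelled knob points (gripped)
P=np.array([[472.4,208.5],[462.8,194.1],[452.8,169.7],[450.9,151.9],[451.5,139.3],[452.8,130.6]])
from scipy.optimize import least_squares
c=least_squares(lambda c:np.hypot(*(P-c).T)-85,[534,150]).x
a=lambda q:np.degrees(np.arctan2(*(q-c)[::-1]))%360
print(k,c,a(k[:2]),a(P[0]),a(P[-1]))
E
```

```text
[289 194   7   6   9] [292.33333333 197.11111111]
[460.26116863 126.21123032 101.        ] [535.65794613 151.07073757] 198.24820329800633 137.76499632014398 193.87749779073283
```

```bash
python3 -c "from bench import r; print(r.hand_in())"
```

```text
the job is handed in; nothing more can be done
None
```

I wound the handwheel anticlockwise to its stop, turned it three full turns clockwise and released it, then swung the clamp lever home until it met its end stop. The job is handed in at about 27 s; the hand-in gave no verdict, and I did not re-check the bystanders at the end.

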